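Index the lathe tooling carousel and present the live centre

ROBOT

A 7-joint arm with a two-finger parallel gripper is mounted at the origin on the work surface. World frame = base frame: x ahead of the robot, y to its left, z up, the work surface at z = 0. Lengths are in m, angles in rad, forces in N, time in s.
With the tool pointing down it reaches from about 0.425 to 0.975 m from the base axis. Payload 16.7 kg.
Tool frame: the origin (TCP) lies midway between the tips of the shut fingers; the grasp point (between the pads) lies 19 mm behind it; z points along the fingers, y is the line along which they close (so a half turn about z gives the same grasp; the last joint's range is limited). The gripper opens to 85 mm and grips with 20 to 120 N. Pads are 22 mm wide; open, the fingers measure 114 mm over their backs; the gripper's body (76 mm by 85 mm) begins 54 mm behind the grasp point. The pads swing forward as they close: fully open they stand 13 mm farther back than shut.
Start: joints at [0.982, 0.426, 0.074, 1.606, -0.034, 1.111, -0.067], TCP at [0.287, -0.611, 0.231] pointing down, gripper open.
Joint ranges: [-2.85, 2.85], [-0.5, 2.14], [-1.23, 1.37], [0.21, 2.46], [-1.02, 4.16], [0.16, 2.05], [-2.73, 2.73]. Speed limits (rad/s): [1.89, 1.89, 2.39, 2.39, 3.01, 3.01, 3.01].

INTERFACE

Orientations are given as a rotation vector (axis times angle).
In Python, from cell import get_state, get_image, sign_off, trace, pinpoint gives the robot as it stands.
- The arm moves only by the shell command python3 -m jog 'ROWS' [FORCE]. ROWS is JSON, a list of rows, each a list of 3 entries, a list of its own where there are three numbers: the shift along the tool's x, y, z in mm, then the turn, a rotation vector about the tool's x, y, z in degrees, then the finger opening in mm, from 0 to 85.4. A call has exactly 10 rows; each row shifts and turns the commanded pose from where the row before left it, along the tool's axes as they then stand; what a row does not reach is not made up. A row lasts 1/10 s, in which the tool goes at most 50 mm and 8.59 degrees, less where a joint would pass 70% of its speed; a pose out of reach is approached as far as the arm can. A call is refused whole if a number of a shift passes 50 or a number of a turn 8.59, either way. A call with a gripper value outside its range is refused whole. The fingers move at their own pace and stop on an object; FORCE is the grip in N (left out, the last holds). Time passes only in rows, so rows that do not move let the fingers close, or fill a call up. It gives the time, the measured TCP pose, the force, the opening and the grip force at its end, in the units of the state.
- get_state(): the state, without advancing time (a new reading comes with each control period).
- get_image(name): name is "scene" or "side" or "wrist"; returns a dict with "color" (420x560x3 uint8, red, green, blue), "fx", "fy", "cx", "cy" (pixels), "world_to_cam" (4x4, takes a point from world to camera coordinates). Camera axes: x right, y up, looking along -z (the intrinsics and any distortion apply to the point x, -y, -z); pixel columns grow to the right and rows downward; lengths in m; the calibration is good to about 2 mm. The wrist camera is an equidistant fisheye: a pixel r from the principal point sees the ray r / f radians off the axis. A picture is of the moment at which its call begins. There is no depth.
- sign_off(): hands the job in; it is judged then, once.
Trained networks look in a picture, given as the dict that the camera call returned (one of the last four; its "shot" number tells which), for a name from the list of things; names that differ only in an ending like _2 or _b are one class to them, and where a whole thing is asked for, a point or a joint stands for the part that bears it (a point fixed in the world has none). Each returns a list of dicts, best first, with "p" (0 to 1); they miss things now and then, are a little off and sometimes report something else, mostly with a low value. They report only what shows in the picture. A call takes as long as a camera call. They do not tell look-alikes from the thing itself.
- trace(picture, label): "mask" (420x560 bool, what is visible of it) and "box" ([left, top, width, height] in pixels, round what is visible of it).
- pinpoint(picture, label): "location" ([column, row] in pixels: a listed point, or the origin of a listed thing).
The state is a dict: "clock": time; "joints": joint angles; "qd": joint speeds; "effort": joint torques, N m; "tcp_pos": TCP position; "tcp_rot": TCP orientation; "wrist_force": force on the tool from outside, world axes, zero at the start; "moment": the same for the moment, N m; "finger_gap": finger opening in m; "grasp_force": force on a finger pad.
Only numpy, scipy, OpenCV 4.12 (cv2) and the standard library are available. Lean on these libraries where they do the work, as an engineer would, in place of code of your own. Each camera call takes 0.05 s, during which the arm holds its last target. There are 200 camera calls.

TASK

Turn the tooling carousel on the bench until the live centre (the plain stout steel cylinder with a single sharp cone point) stands at the front of the carousel, over the spring plunger, and the carousel has clicked home there. Then draw the live centre straight up out of its cup, turn it from upright to level, the way it goes into a lathe's tailstock, and finish with the gripper still holding it level and still, higher than the carousel's T-handle and clear of the carousel. Leave the carousel clicked home, the other tooling in its cups and everything else on the bench where it is.

Things in the scene. Friction and masses are not known exactly. Their poses are not given: they have to be found in the camera images.
- carousel: fixed round plywood base, 324 mm across; origin on the bench under the turning axis, z up; its -x is the front (roughly towards the robot), where a steel block 28 mm wide, 45 mm high, 170-202 mm from the axis, holds the spring plunger. On it turns a disc 298 mm across, its top 41 mm above the bench, with six wooden cups 60 degrees apart, 105 mm from the axis (front cup empty at the start)
- front (a point): fixed point at the front of the base, 105 mm from the turning axis, 111 mm above the bench: centre of the rim of the cup that has clicked home at the front. All cups are 30 mm outside, 19.5 mm inside, rim 111 mm above the bench. The live centre starts in a cup 60 or 120 degrees to either side of the front
- turntable (a joint): turn of the disc and cups, rad, anticlockwise positive seen from above, 0 at the start (on a click). Clicks every 60 degrees (1.047 rad), no end stops. The plunger resists with about 0.2 Nm within 0.12 rad of a click and pulls home from within about 0.05 rad when the disc is let go; elsewhere about 0.03 Nm of friction, and it stays where it is left
- handle (a point): centre of the wooden T-handle bar on the turning axis; it turns with the disc. Bar 84 mm long (this point's x), 20 mm wide (y), 26 mm high; centre 202 mm, top 215 mm above the bench; on an upright rod 14 mm across. No tool in the cups reaches higher than 176 mm above the bench
- live_centre: steel, about 0.4 kg, loose: plain cylinder 38 mm in diameter, 40 mm long, then a 24 mm nose with one smooth sharp cone point, 64.5 mm overall above its shoulder; below it a taper shank 62 mm long, 18 narrowing to 13 mm, about 1 mm of play in the cup. Origin: centre of the shoulder (underside of the cylinder, sitting on the cup's rim); z along its axis to the point, up at the start
- drill_chuck: another tool: three-jaw drill chuck, 45 mm in diameter, 61 mm high with a knurled collar and conical nose, on the same shank; origin at its shoulder on the cup's rim, z up. Leave it in its cup
- spur_drive: another tool: four-prong spur drive, 25 mm in diameter, 37 mm high; origin at its shoulder, z up. Leave it in its cup
- bull_nose: another tool: bull-nose centre with a wide blunt cone 54 mm in diameter cut off flat at the top, 50 mm high; origin at its shoulder, z up. Leave it in its cup
- screw_chuck: another tool: screw chuck, a dark steel flange 50 mm in diameter and 12 mm thick with a wood screw pointing up, 42 mm high; origin at its shoulder, z up. Leave it in its cup
- gouge: bystander: turning gouge with wooden handle lying on the bench, 430 mm long along its x, 29 mm high; origin on the bench 30 cm from the handle's end
- bowl: bystander: turned wooden bowl, 130 mm across, 55 mm high; origin under its middle
- blank: bystander: square timber blank 200 x 50 x 50 mm lying along its x; origin under its middle
- tape_roll: bystander: roll of paper tape, 96 mm across, 24 mm high, lying flat; origin under its middle
- glue: bystander: glue bottle, 64 mm across, 180 mm high, standing; origin under its middle
- chuck_key: bystander: chuck key, a T of steel rods 82 x 70 mm, 12 mm high, lying on the bench; origin at the crossing of the T
There are look-alikes about, which are no part of the job. Leave any orange, pink or purple look-alike of the bull_nose alone.

How it is judged:
On the way, in this order (a step that is already met when the one before it is completed fails the run):
1. the carousel has been turned to a click with the live centre, still seated in its cup, at the front (angle between the x axis of handle and the x axis of carousel, either way round between 0.987198 and 1.1072 rad and horizontal distance between live_centre and front below 0.008 m and height (world z) of live_centre below 0.117 m and angle between live_centre's own z axis and vertical below 0.15 rad and velocity of joint turntable between -0.1 and 0.1 rad/s), for 0.2 s.
2. the live centre is drawn up out of its cup at the front, the carousel staying on its click (angle between the x axis of handle and the x axis of carousel, either way round between 0.987198 and 1.1072 rad and height (world z) of live_centre above 0.166 m and horizontal distance between live_centre and front below 0.05 m).
At the end, for the whole second after the job is handed in: fingers hold the live centre still and level (axis within 20 degrees), its shoulder over 250 mm above the bench, off the carousel; carousel on a click (0.06 rad), one or two stations from its start; other tools upright in their cups (12 mm); bench things within 30 mm of their start (height (world z) of live_centre above 0.25 m and angle between live_centre's own z axis and vertical between 1.22 and 1.92 rad and contact force between live_centre and the fingers above 1 N and contact force between live_centre and carousel below 0.1 N and linear speed of live_centre below 0.04 m/s and angle between the x axis of handle and the x axis of carousel, either way round between 0.987198 and 1.1072 rad and height (world z) of drill_chuck between 0.101 and 0.123 m and angle between each of drill_chuck, spur_drive, bull_nose, screw_chuck's own z axis and vertical below 0.3 rad and height (world z) of spur_drive between 0.101 and 0.123 m and height (world z) of bull_nose between 0.101 and 0.123 m and height (world z) of screw_chuck between 0.101 and 0.123 m and distance of each of gouge, bowl, blank, tape_roll, glue, chuck_key from where it was at the start of the episode below 0.03 m); the arm keeps its last pose, push and grip.
It fails at once if another tool is pulled out of its cup or knocked over (height (world z) of any of drill_chuck, spur_drive, bull_nose, screw_chuck above 0.131 m or height (world z) of any of drill_chuck, spur_drive, bull_nose, screw_chuck below 0.091 m or angle between any of drill_chuck, spur_drive, bull_nose, screw_chuck's own z axis and vertical above 0.35 rad).
It fails at once if something else on the bench is pushed away (distance of any of gouge, bowl, blank, tape_roll, glue, chuck_key from where it was at the start of the episode above 0.03 m).
It also fails if it takes over 67 s, if anything falls off the work surface, if the arm or the gripper's body presses on something with over 40 N, if the wrist force passes 120 N, or if a joint passes its speed limit or range.

## Working session

There is one attempt and no reset: what is moved stays moved. The work goes in short steps, Python scripts to look and compute and a shell command to move; the robot and the scene stay as the last step left them, time stands still between calls to the robot, and variables do not carry over. Pictures are saved under pics/ and viewed, at most 10 in all, crops included, and the job is handed in when it is done.

```bash
mkdir -p pics; cat > h.py <<'E'
import numpy as np, cv2
from cell import *
from scipy.spatial.transform import Rotation as R
def rgb(p,n): cv2.imwrite('pics/'+n,cv2.cvtColor(p["color"],cv2.COLOR_RGB2BGR))
def ray(p,uv,fish=False):
    M=np.array(p["world_to_cam"]);x=(uv[0]-p["cx"])/p["fx"];y=(uv[1]-p["cy"])/p["fy"]
    if fish:
        r=np.hypot(x,y);s=np.sin(r)/max(r,1e-9);d=np.array([x*s,-y*s,-np.cos(r)])
    else: d=np.array([x,-y,-1.])
    return -M[:3,:3].T@M[:3,3], M[:3,:3].T@d
def at(p,uv,z,fish=False):
    o,d=ray(p,uv,fish);return o+d*(z-o[2])/d[2]
def proj(p,X):
    M=np.array(p["world_to_cam"]);c=M[:3,:3]@X+M[:3,3];return np.array([p["cx"]+p["fx"]*c[0]/-c[2],p["cy"]+p["fy"]*-c[1]/-c[2]])
E
python3 - <<'E'
from h import *
s=get_state();print({k:np.round(v,3).tolist() for k,v in s.items()})
H=dict(carousel=0,handle=.202,front=.111,live_centre=.111,drill_chuck=.111,spur_drive=.111,bull_nose=.111,screw_chuck=.111,gouge=0,bowl=0,blank=0,tape_roll=0,glue=0,chuck_key=0)
for c in("scene","side"):
    p=get_image(c);rgb(p,c+"0.png");print(c,ray(p,(p["cx"],p["cy"]))[0].round(2))
    for n,z in H.items():
        print(n,[(round(d["p"],2),np.round(d["location"]).tolist(),at(p,d["location"],z).round(3)[:2].tolist()) for d in pinpoint(p,n)[:3]])
E
```

```text
{'clock': 0.0, 'joints': [0.982, 0.427, 0.074, 1.607, -0.034, 1.111, -0.067], 'qd': [-0.001, 0.001, 0.0, -0.0, 0.001, 0.001, 0.0], 'effort': [-0.001, -94.983, 3.761, -46.352, 0.019, 0.01, 0.0], 'tcp_pos': [0.287, -0.61, 0.231], 'tcp_rot': [-3.065, -0.685, 0.001], 'wrist_force': [0.377, -0.013, -0.097], 'moment': [0.019, -0.019, -0.023], 'grasp_force': 0.0, 'finger_gap': 0.085}
scene [1.4  0.39 1.08]
carousel [(0.66, [308.0, 258.0], [0.574, 0.145])]
handle [(0.7, [309.0, 220.0], [0.587, 0.143])]
front [(0.57, [310.0, 218.0], [0.493, 0.117])]
live_centre [(0.63, [341.0, 229.0], [0.501, 0.228])]
drill_chuck [(0.73, [309.0, 218.0], [0.497, 0.113]), (0.65, [276.0, 248.0], [0.661, 0.065])]
spur_drive [(0.7, [388.0, 302.0], [0.714, 0.433]), (0.41, [283.0, 223.0], [0.551, 0.042])]
bull_nose [(0.8, [334.0, 256.0], [0.62, 0.245]), (0.65, [433.0, 257.0], [0.498, 0.527]), (0.55, [373.0, 210.0], [0.366, 0.304])]
screw_chuck [(0.55, [306.0, 265.0], [0.684, 0.175])]
gouge [(0.88, [406.0, 245.0], [0.376, 0.446]), (0.44, [391.0, 301.0], [0.63, 0.445])]
bowl [(0.58, [389.0, 303.0], [0.64, 0.443])]
bla
[... 607 characters left out ...]
, [0.655, 0.071]), (0.72, [188.0, 334.0], [0.689, 0.424])]
spur_drive [(0.37, [271.0, 227.0], [0.55, 0.058])]
bull_nose [(0.93, [358.0, 319.0], [0.314, 0.345]), (0.7, [353.0, 278.0], [0.321, 0.224]), (0.62, [295.0, 406.0], [0.446, 0.553])]
screw_chuck [(0.53, [216.0, 252.0], [0.685, 0.174])]
gouge [(0.89, [325.0, 382.0], [0.38, 0.444]), (0.62, [217.0, 251.0], [0.714, 0.066])]
bowl [(0.77, [214.0, 372.0], [0.637, 0.447])]
blank [(0.88, [312.0, 158.0], [0.439, -0.507]), (0.21, [214.0, 370.0], [0.636, 0.442])]
tape_roll [(0.51, [259.0, 168.0], [0.651, -0.41])]
glue [(0.91, [189.0, 332.0], [0.721, 0.353])]
chuck_key [(0.46, [278.0, 269.0], [0.521, 0.119]), (0.4, [341.0, 181.0], [0.322, -0.358])]
```

```bash
python3 - <<'E'
import cv2
a=cv2.imread('pics/scene0.png');b=cv2.imread('pics/side0.png')
cv2.imwrite('pics/v1.png',cv2.resize(a[150:345,130:460],None,fx=2.4,fy=2.4,interpolation=2))
cv2.imwrite('pics/v2.png',cv2.resize(b[170:420,170:400],None,fx=2.4,fy=2.4,interpolation=2))
E
```

```text
(no output)
```

View pics/v1.png

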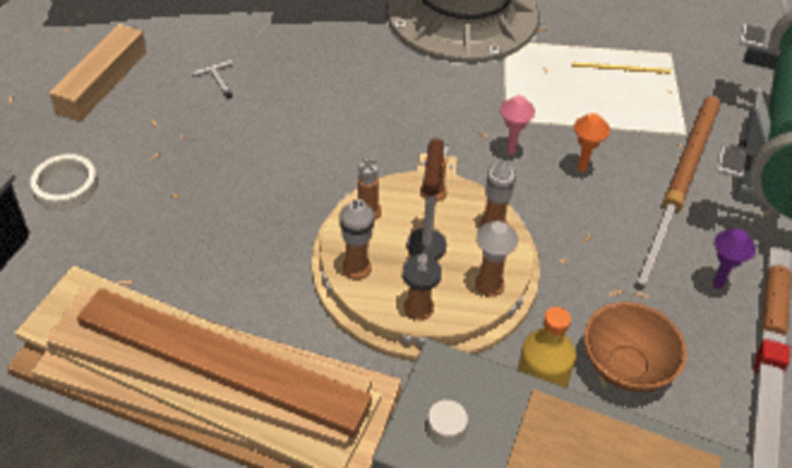

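View pics/v2.png

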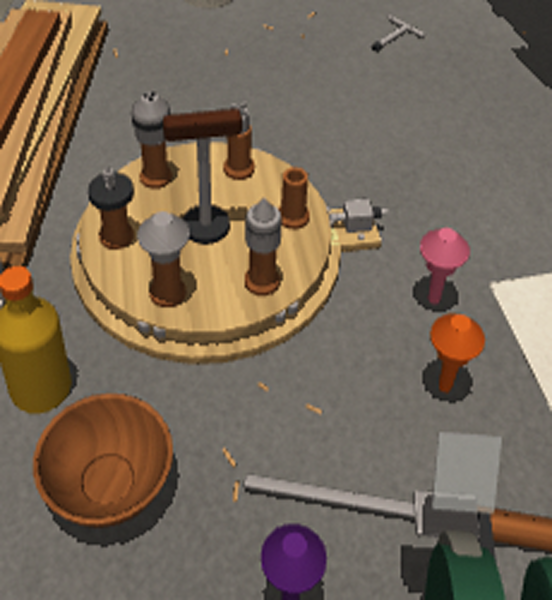

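Candidates for the live centre, in original pixels (scene / side):
- Plain grey cylinder with a cone point: (338,226) / (280,260). This is my choice.
- Drill chuck, dark collar: (279,242) / (233,218).
- Bull-nose, wide cone: (337,250) / (238,267).
- Spur drive, prongs: (283,221) / (271,222).
- Screw chuck, dark flange: (306,263) / (216,249).
- Pink, orange and purple look-alikes on the bench. I'm leaving those alone.

The empty cup is at side (292,250). I'll check the choice in one close crop and transfer high above the bench at the same time.

```bash
python3 - <<'E'
import cv2
a=cv2.imread('pics/scene0.png');b=cv2.imread('pics/side0.png')
c=lambda i,x,y:cv2.resize(i[y-30:y+30,x-30:x+30],(390,390),interpolation=2)
cv2.imwrite('pics/v3.png',cv2.hconcat([c(a,338,230),c(b,275,262)]))
E
python3 -m jog '[[[0,0,-30],[0,0,0],85],[[0,0,-40],[0,0,0],85],[[0,0,-40],[0,0,0],85],[[30,-28,-20],[0,0,0],85],[[30,-28,0],[0,0,0],85],[[30,-28,0],[0,0,0],85],[[30,-28,0],[0,0,0],85],[[30,-28,0],[0,0,0],85],[[30,-28,0],[0,0,0],85],[[30,-28,0],[0,0,0],85]]'
```

```text
clock: 2.5
tcp_pos: [0.3943, -0.3424, 0.3615]
tcp_rot: [3.066, 0.685, 0.0]
wrist_force: [0.5, 0.1, 0.8]
finger_gap: 0.0845
grasp_force: 0.0
```

View pics/v3.png

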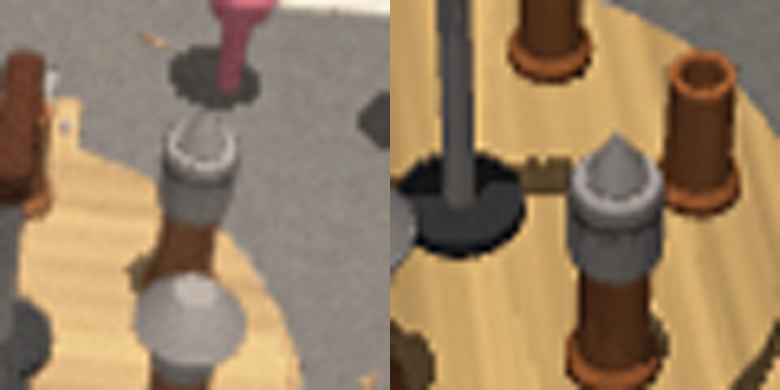

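The crop shows the smooth cylinder with a single cone, next to the empty front cup, so it is the live centre. It sits 60° clockwise of the front, so the disc must turn +60°.

```bash
python3 -m jog '[[[34,-32,0],[0,0,0],85],[[34,-32,0],[0,0,0],85],[[34,-32,0],[0,0,0],85],[[34,-32,0],[0,0,0],85],[[34,-32,0],[0,0,0],85],[[34,-32,0],[0,0,0],85],[[34,-32,0],[0,0,0],85],[[34,-32,0],[0,0,0],85],[[34,-32,0],[0,0,0],85],[[20,-18,0],[0,0,0],85]]'
cat > m.py <<'E'
from h import *
s=get_state();print("tcp",s["tcp_pos"],"j",np.round(s["joints"],2))
p=get_image("wrist");rgb(p,"w1.png");print(ray(p,(p["cx"],p["cy"]),1))
for n,z in dict(handle=.202,carousel=0,front=.111,live_centre=.111,drill_chuck=.111,spur_drive=.111,bull_nose=.111,screw_chuck=.111).items():
    print(n,[(round(d["p"],2),np.round(d["location"]).tolist(),at(p,d["location"],z,True).round(3)[:2].tolist()) for d in pinpoint(p,n)[:2]])
E
python3 m.py
```

```text
clock: 3.5
tcp_pos: [0.5591, 0.0755, 0.3615]
tcp_rot: [-3.064, -0.69, -0.001]
wrist_force: [0.6, -0.6, 0.3]
finger_gap: 0.085
grasp_force: 0.0
tcp [0.5590802  0.07552393 0.36145727] j [ 0.16  0.18 -0.47  1.66  0.08  1.31 -1.45]
(array([0.61662125, 0.10434968, 0.50425293]), array([-0.23340347, -0.10911573, -0.96623836]))
handle [(0.86, [226.0, 134.0], [0.582, 0.144])]
carousel [(0.56, [247.0, 126.0], [0.585, 0.146])]
front [(0.73, [226.0, 212.0], [0.482, 0.116])]
live_centre [(0.57, [164.0, 161.0], [0.508, 0.217])]
drill_chuck [(0.7, [320.0, 103.0], [0.655, 0.069])]
spur_drive [(0.93, [304.0, 186.0], [0.554, 0.043]), (0.27, [56.0, 171.0], [0.426, 0.376])]
bull_nose [(0.81, [13.0, 119.0], [0.466, 0.492]), (0.79, [172.0, 79.0], [0.608, 0.248])]
screw_chuck [(0.6, [254.0, 49.0], [0.68, 0.17])]
```

View pics/w1.png

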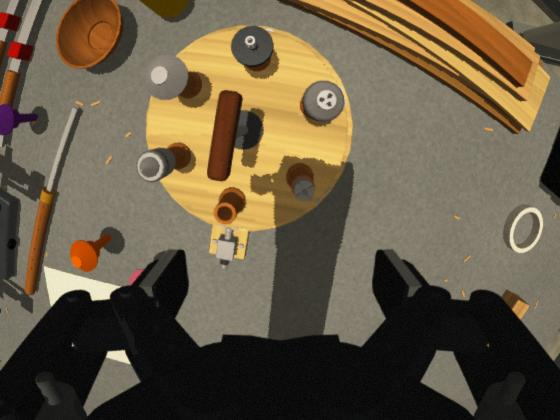

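Ring fit (midpoints of opposite stations): axis (0.581, 0.144), carousel x at 15.1°. The six stations and the 105 mm radius agree. Lining up over the handle.

```bash
python3 -m jog '[[[25,-26,0],[0,0,0],85],[[24.3,-26.4,0],[0,0,0],85],[[0,0,0],[0,0,5.2],85],[[0,0,0],[0,0,5.1],85],[[0,0,30],[0,0,0],85],[[0,0,30],[0,0,0],85],[[0,0,20],[0,0,0],85],[[0,0,0],[0,0,0],85],[[0,0,0],[0,0,0],85],[[0,0,0],[0,0,0],85]]'
python3 - <<'E'
from h import *
s=get_state();M=R.from_rotvec(s["tcp_rot"]).as_matrix();print(s["tcp_pos"],np.degrees(np.arctan2(M[1,0],M[0,0])))
for c in("wrist","scene","side"):
    p=get_image(c)
    for d in pinpoint(p,"handle")[:1]: print(c,d["p"],at(p,d["location"],.202,c=="wrist"))
    if c=="wrist":
      rgb(p,"w2.png")
      for d in trace(p,"handle")[:1]:
        ys,xs=np.nonzero(d["mask"]);P=np.array([at(p,(x,y),.215,True)[:2] for x,y in zip(xs,ys)])
        r=cv2.minAreaRect((P*1000).astype(np.float32));print(d["p"],r)
E
```

```text
clock: 4.95
tcp_pos: [0.5816, 0.1401, 0.2829]
tcp_rot: [-3.115, -0.407, -0.003]
wrist_force: [-0.4, 0.1, -0.0]
finger_gap: 0.0848
grasp_force: 0.0
[0.58159124 0.14008843 0.28291507] 14.87091106585747
wrist 0.95 [0.58185701 0.14329331 0.202     ]
0.72 ((609.4237060546875, 150.51979064941406), (161.962158203125, 161.50469970703125), 54.95616149902344)
scene 0.72 [0.58536385 0.13826156 0.202     ]
side 0.57 [0.5877365  0.13749766 0.202     ]
```

```bash
python3 -m jog '[[[1,-3,10],[0,0,0],85],[[0,0,30],[0,0,0],85],[[0,0,30],[0,0,0],85],[[0,0,27],[0,0,0],85],[[0,0,0],[0,0,0],85],[[0,0,0],[0,0,0],0],[[0,0,0],[0,0,0],0],[[0,0,0],[0,0,0],0],[[0,0,0],[0,0,0],0],[[0,0,0],[0,0,0],0]]' 40
```

```text
clock: 6.3
tcp_pos: [0.5814, 0.144, 0.1854]
tcp_rot: [-3.114, -0.408, -0.002]
wrist_force: [-2.3, 6.0, 4.1]
finger_gap: 0.0194
grasp_force: 40.6
```

Gripped the bar at 19.4 mm. Now turning +60°.

```bash
python3 -m jog '[[[0,0,0],[0,0,-4],0],[[0,0,0],[0,0,-7],0],[[0,0,0],[0,0,-7],0],[[0,0,0],[0,0,-7],0],[[0,0,0],[0,0,-7],0],[[0,0,0],[0,0,-7],0],[[0,0,0],[0,0,-7],0],[[0,0,0],[0,0,-6],0],[[0,0,0],[0,0,-5],0],[[0,0,0],[0,0,-3],0]]'
python3 -m jog '[[[0,0,0],[0,0,0],0],[[0,0,0],[0,0,0],0],[[0,0,0],[0,0,0],0],[[0,0,0],[0,0,0],0],[[0,0,0],[0,0,0],85],[[0,0,0],[0,0,0],85],[[0,0,0],[0,0,0],85],[[0,0,0],[0,0,0],85],[[0,0,-20],[0,0,0],85],[[0,0,-30],[0,0,0],85]]'
python3 -m jog '[[[0,0,-30],[0,0,0],85],[[0,0,-30],[0,0,0],85],[[0,0,-30],[0,0,0],85],[[0,0,-30],[0,0,0],85],[[-30,0,-10],[0,0,0],85],[[-30,0,0],[0,0,0],85],[[0,0,0],[0,0,0],85],[[0,0,0],[0,0,0],85],[[0,0,0],[0,0,0],85],[[0,0,0],[0,0,0],85]]'
python3 m.py
```

```text
clock: 7.3
tcp_pos: [0.582, 0.1434, 0.1854]
tcp_rot: [2.49, 1.914, 0.003]
wrist_force: [1.4, 1.3, 4.4]
finger_gap: 0.0196
grasp_force: 40.8
clock: 8.3
tcp_pos: [0.5802, 0.1429, 0.2334]
tcp_rot: [-2.493, -1.91, 0.004]
wrist_force: [0.6, 0.7, -0.1]
finger_gap: 0.085
grasp_force: 0.0
clock: 9.3
tcp_pos: [0.5655, 0.0862, 0.3642]
tcp_rot: [-2.492, -1.911, 0.0]
wrist_force: [0.7, -0.1, -0.0]
finger_gap: 0.0853
grasp_force: 0.0
tcp [0.56548201 0.08621643 0.36415704] j [ 0.32  0.23 -0.7   1.63  0.15  1.34 -0.66]
(array([0.58119216, 0.15010759, 0.50696099]), array([-0.06803311, -0.24837343, -0.96627229]))
handle [(0.84, [282.0, 122.0], [0.582, 0.146])]
carousel [(0.92, [281.0, 119.0], [0.583, 0.149]), (0.3, [284.0, 38.0], [0.62, 0.272])]
front [(0.82, [211.0, 167.0], [0.482, 0.116])]
live_centre [(0.66, [208.0, 165.0], [0.48, 0.119])]
drill_chuck [(0.92, [359.0, 84.0], [0.685, 0.168])]
spur_drive [(0.62, [206.0, 78.0], [0.507, 0.224])]
bull_nose [(0.73, [205.0, 80.0], [0.505, 0.222]), (0.68, [78.0, 81.0], [0.331, 0.288])]
screw_chuck [(0.74, [281.0, 38.0], [0.608, 0.246])]
```

View pics/w1.png

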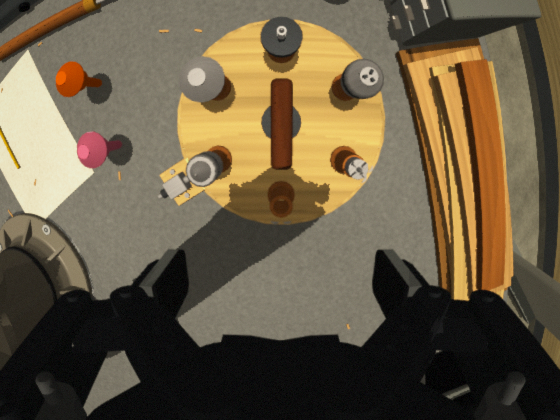

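Picture: the live centre is now at the front, at (205,168) beside the plunger block (175,186), and the bar is aligned with the tool x axis. So the carousel is home with the live centre in front. Next I turn the tool back and move over it.

```bash
python3 -m jog '[[[0,0,0],[0,0,7.5],85],[[0,0,0],[0,0,7.5],85],[[0,0,0],[0,0,7.5],85],[[0,0,0],[0,0,7.5],85],[[0,0,0],[0,0,7.5],85],[[0,0,0],[0,0,7.5],85],[[0,0,0],[0,0,7.5],85],[[0,0,0],[0,0,7.5],85],[[-37,-26,0],[0,0,0],85],[[-37,-26,0],[0,0,0],85]]'
python3 -m jog '[[[0,0,20],[0,0,0],85],[[0,0,30],[0,0,0],85],[[0,0,30],[0,0,0],85],[[0,0,10],[0,0,0],85],[[0,0,0],[0,0,0],85],[[0,0,0],[0,0,0],85],[[0,0,0],[0,0,0],85],[[0,0,0],[0,0,0],85],[[0,0,0],[0,0,0],85],[[0,0,0],[0,0,0],85]]'
python3 - <<'E'
from h import *
s=get_state();M=R.from_rotvec(s["tcp_rot"]).as_matrix();print(s["tcp_pos"],np.degrees(np.arctan2(M[1,0],M[0,0])),np.round(s["joints"],2))
for c in("wrist","scene","side"):
    p=get_image(c)
    if c=="wrist":rgb(p,"w3.png")
    for n in("live_centre","front"):
      for d in pinpoint(p,n)[:1]: print(c,n,d["p"],d["location"],at(p,d["location"],.111,c=="wrist"))
    if c=="wrist":
      for d in trace(p,"live_centre")[:1]: print(d["p"],d["box"])
      print(at(p,(280,100),.111,True))
E
```

```text
clock: 10.75
tcp_pos: [0.4798, 0.1168, 0.3636]
tcp_rot: [-3.114, -0.405, 0.002]
wrist_force: [-0.7, 0.9, 1.1]
finger_gap: 0.0849
grasp_force: 0.0
clock: 11.75
tcp_pos: [0.4808, 0.1166, 0.2747]
tcp_rot: [-3.115, -0.407, -0.001]
wrist_force: [-0.5, -0.2, -0.2]
finger_gap: 0.0851
grasp_force: 0.0
[0.48076119 0.11657383 0.27466822] 14.895117802090892 [ 0.19  0.13 -0.61  1.92  0.08  1.12 -1.76]
wrist live_centre 0.86 [276.7, 186.5] [0.47851134 0.12076922 0.111     ]
0.89 [257.1, 170.5, 46.8, 44.3]
[0.55905918 0.13885907 0.111     ]
scene live_centre 0.6 [311.5, 215.3] [0.4796681  0.11707317 0.111     ]
scene front 0.79 [310.5, 218.8] [0.49673098 0.11972034 0.111     ]
side live_centre 0.77 [291.8, 241.1] [0.48411339 0.11021095 0.111     ]
side front 0.65 [293.4, 243.5] [0.47902817 0.11912405 0.111     ]
```

View pics/w3.png

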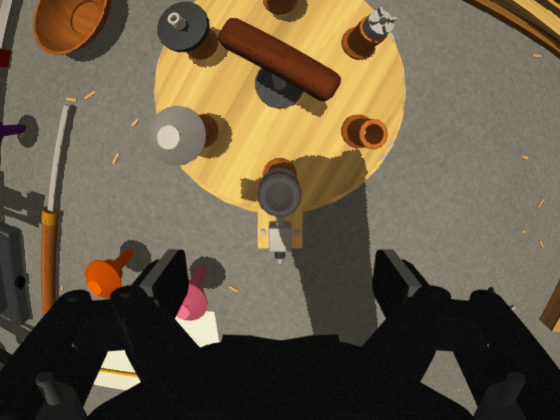

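The live centre at (280,190) is centred between the fingers and over the plunger at (280,240). Descending around it.

```bash
python3 -m jog '[[[0,0,20],[0,0,0],85],[[0,0,30],[0,0,0],85],[[0,0,30],[0,0,0],85],[[0,0,30],[0,0,0],85],[[0,0,20],[0,0,0],85],[[0,0,15],[0,0,0],85],[[0,0,12],[0,0,0],85],[[0,0,10],[0,0,0],85],[[0,0,0],[0,0,0],85],[[0,0,0],[0,0,0],85]]'
python3 -m jog '[[[0,0,0],[0,0,0],60],[[0,0,0],[0,0,0],50],[[0,0,0],[0,0,0],45],[[0,0,0],[0,0,0],40],[[0,0,0],[0,0,0],30],[[0,0,0],[0,0,0],20],[[0,0,0],[0,0,0],10],[[0,0,0],[0,0,0],0],[[0,0,0],[0,0,0],0],[[0,0,0],[0,0,0],0]]' 70
```

```text
clock: 13.25
tcp_pos: [0.4808, 0.1167, 0.1077]
tcp_rot: [-3.115, -0.407, -0.0]
wrist_force: [-0.7, -0.1, -0.4]
finger_gap: 0.0849
grasp_force: 0.0
clock: 14.25
tcp_pos: [0.4808, 0.1166, 0.1078]
tcp_rot: [3.115, 0.407, 0.001]
wrist_force: [-2.8, -0.5, 9.6]
finger_gap: 0.0369
grasp_force: 68.8
```

```bash
python3 -m jog '[[[0,0,0],[0,0,0],0],[[0,0,-5],[0,0,0],0],[[0,0,-10],[0,0,0],0],[[0,0,-15],[0,0,0],0],[[0,0,-15],[0,0,0],0],[[0,0,-15],[0,0,0],0],[[0,0,-15],[0,0,0],0],[[0,0,-15],[0,0,0],0],[[0,0,-15],[0,0,0],0],[[0,0,-10],[0,0,0],0]]' 100
python3 -m jog '[[[0,0,-20],[0,0,0],0],[[0,0,-30],[0,0,0],0],[[0,0,-30],[0,0,0],0],[[0,0,-30],[0,0,0],0],[[0,0,-30],[0,0,0],0],[[0,0,-10],[0,0,0],0],[[0,0,0],[0,0,0],0],[[0,0,0],[0,0,0],0],[[0,0,0],[0,0,0],0],[[0,0,0],[0,0,0],0]]'
```

```text
clock: 15.25
tcp_pos: [0.4807, 0.1166, 0.2238]
tcp_rot: [-3.115, -0.407, -0.002]
wrist_force: [-0.9, 0.2, -4.4]
finger_gap: 0.0362
grasp_force: 100.1
clock: 16.25
tcp_pos: [0.4802, 0.1164, 0.3712]
tcp_rot: [-3.115, -0.407, 0.003]
wrist_force: [0.5, 0.5, -4.6]
finger_gap: 0.0358
grasp_force: 100.3
```

Out of the cup (weight 4.5 N on the wrist). Now tilting forward about the closing axis.

```bash
python3 -m jog '[[[0,0,0],[0,4,0],0],[[0,0,0],[0,8,0],0],[[0,0,0],[0,8,0],0],[[0,0,0],[0,8,0],0],[[0,0,0],[0,8,0],0],[[0,0,0],[0,8,0],0],[[0,0,0],[0,8,0],0],[[0,0,0],[0,8,0],0],[[0,0,0],[0,8,0],0],[[0,0,0],[0,8,0],0]]'
python3 - <<'E'
from h import *
s=get_state();M=R.from_rotvec(s["tcp_rot"]).as_matrix();print(M.round(2),np.round(s["joints"],2))
E
```

```text
clock: 17.25
tcp_pos: [0.4721, 0.1104, 0.4081]
tcp_rot: [-2.571, -0.36, -1.476]
wrist_force: [0.7, -0.6, -4.4]
finger_gap: 0.0359
grasp_force: 100.6
[[ 0.49  0.28  0.83]
 [ 0.13 -0.96  0.25]
 [ 0.86 -0.02 -0.5 ]] [ 0.07 -0.49 -0.33  2.46 -0.98  0.17 -0.71]
```

Stopped at 60° on joint limits because the arm is too close to the base. Moving outward at constant height before finishing the tilt.

```bash
python3 -m jog '[[[8,0,13],[0,0,0],0],[[10,0,17],[0,0,0],0],[[10,0,17],[0,0,0],0],[[10,0,17],[0,0,0],0],[[10,0,17],[0,0,0],0],[[10,0,17],[0,0,0],0],[[10,0,17],[0,0,0],0],[[10,0,17],[0,0,0],0],[[10,0,17],[0,0,0],0],[[10,0,17],[0,0,0],0]]'
python3 -m jog '[[[0,0,0],[0,4,0],0],[[0,0,0],[0,6,0],0],[[0,0,0],[0,6,0],0],[[0,0,0],[0,6,0],0],[[0,0,0],[0,4,0],0],[[0,0,0],[0,2,0],0],[[0,0,0],[0,0,0],0],[[0,0,0],[0,0,0],0],[[0,0,0],[0,0,0],0],[[0,0,0],[0,0,0],0]]'
python3 - <<'E'
from h import *
s=get_state();M=R.from_rotvec(s["tcp_rot"]).as_matrix();print(M.round(2),np.round(s["joints"],2))
E
```

```text
clock: 18.25
tcp_pos: [0.6387, 0.1584, 0.4295]
tcp_rot: [-2.605, -0.366, -1.42]
wrist_force: [-0.6, 0.8, -4.2]
finger_gap: 0.0365
grasp_force: 100.6
clock: 19.25
tcp_pos: [0.6129, 0.1432, 0.5518]
tcp_rot: [-2.441, -0.351, -1.639]
wrist_force: [0.8, -0.2, -3.5]
finger_gap: 0.036
grasp_force: 100.7
[[ 0.36  0.29  0.88]
 [ 0.09 -0.96  0.28]
 [ 0.93 -0.02 -0.38]] [ 0.21 -0.29 -0.42  2.13 -1.02  0.16 -0.65]
```

```bash
python3 -m jog '[[[13,0,16],[0,0,0],0],[[13,0,16],[0,0,0],0],[[13,0,16],[0,0,0],0],[[13,0,16],[0,0,0],0],[[13,0,16],[0,0,0],0],[[13,0,16],[0,0,0],0],[[0,0,0],[0,6,0],0],[[0,0,0],[0,6,0],0],[[0,0,0],[0,6,0],0],[[0,0,0],[0,4,0],0]]'
python3 - <<'E'
from h import *
s=get_state();M=R.from_rotvec(s["tcp_rot"]).as_matrix();print(M.round(2),np.round(s["joints"],2))
E
```

```text
clock: 20.25
tcp_pos: [0.7071, 0.1643, 0.6762]
tcp_rot: [-2.306, -0.341, -1.789]
wrist_force: [-0.6, 0.9, -2.9]
finger_gap: 0.0362
grasp_force: 100.7
[[ 0.24  0.3   0.92]
 [ 0.06 -0.95  0.3 ]
 [ 0.97 -0.02 -0.25]] [ 0.43 -0.16 -0.63  1.85 -1.02  0.16 -0.64]
```

75° now. One more step out for margin, then a check.

```bash
python3 -m jog '[[[12,0,16],[0,0,0],0],[[12,0,16],[0,0,0],0],[[12,0,16],[0,0,0],0],[[12,0,16],[0,0,0],0],[[12,0,16],[0,4,0],0],[[0,0,0],[0,4,0],0],[[0,0,0],[0,4,0],0],[[0,0,0],[0,0,0],0],[[0,0,0],[0,0,0],0],[[0,0,0],[0,0,0],0]]'
python3 - <<'E'
from h import *
s=get_state();M=R.from_rotvec(s["tcp_rot"]).as_matrix();print(M.round(2),np.round(s["joints"],2),np.abs(s["qd"]).max())
p=get_image("side");a=p["color"]
q=get_image("scene")
im=cv2.hconcat([cv2.resize(x["color"],None,fx=.71,fy=.71,interpolation=3) for x in(p,q)])
cv2.imwrite("pics/v4.png",im[...,::-1])
w=get_image("wrist");rgb(w,"w4.png")
E
```

```text
clock: 21.25
tcp_pos: [0.7611, 0.1814, 0.7313]
tcp_rot: [-2.231, -0.348, -1.847]
wrist_force: [-0.3, -0.0, -3.9]
finger_gap: 0.0363
grasp_force: 100.8
[[ 0.18  0.32  0.93]
 [ 0.04 -0.95  0.32]
 [ 0.98 -0.02 -0.18]] [ 0.95 -0.06 -1.15  1.69 -1.02  0.16 -0.61] 0.007156536439010997
```

View pics/v4.png

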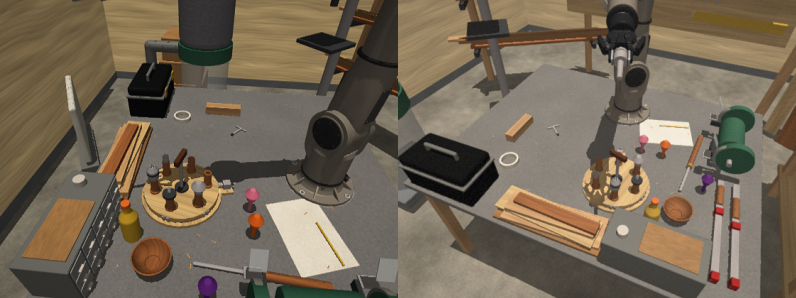

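View pics/w4.png

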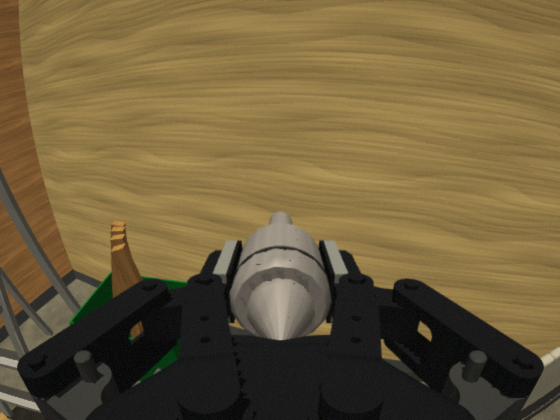

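Held by the cylinder, with the cone point towards the palm at (280,335) and the shank end at (280,215). Other tools are in their cups and the bench is undisturbed. I'll check for slip by projecting the ideal axis into the wrist picture, then hand in if it agrees.

```bash
python3 - <<'E'
from h import *
s=get_state();M=R.from_rotvec(s["tcp_rot"]).as_matrix();p=get_image("wrist");W=np.array(p["world_to_cam"])
for a in(-5,0,5,10):
  out=[]
  for z in(-.0675,.059):
    v=R.from_euler('y',a,degrees=True).apply([0,0,z+.025])+[0,0,-.025]
    c=W[:3,:3]@(s["tcp_pos"]+M@v)+W[:3,3];t=np.arctan2(np.hypot(c[0],c[1]),-c[2]);k=t/np.hypot(c[0],c[1])
    out.append((round(p["cx"]+p["fx"]*k*c[0]),round(p["cy"]-p["fy"]*k*c[1])))
  print(a,out)
print(s["tcp_pos"],s["grasp_force"])
E
```

```text
-5 [(285, 339), (282, 230)]
0 [(285, 349), (282, 219)]
5 [(285, 357), (282, 209)]
10 [(285, 365), (282, 198)]
[0.76123179 0.18110679 0.73165178] 100.77947169542313
```

The shank end matches the ideal axis within about 5°, so the live centre is about 80° from vertical or slightly more level. That is inside the limit.

```bash
python3 -c "from cell import *;print(sign_off())"
```

```text
the job is handed in; nothing more can be done
None
```

I turned the carousel one station to its click with the live centre at the front, drew it up out of its cup, and handed the job in at about 21 s with the gripper holding it still, about 10° off level, some 0.73 m up and clear of the carousel; the judge's verdict was not returned.

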